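# Open the latched chest, weigh the ruby chocolate and put it on show

### The arm

A 6-joint arm with a two-finger parallel gripper is mounted at the origin on the work surface. World frame = base frame: x ahead of the robot, y to its left, z up, the work surface at z = 0. Lengths are in m, angles in degrees, forces in N, time in s.
With the tool pointing down it reaches from about 0.25 to 0.725 m from the base axis. Payload 9.7 kg.
Tool frame: the origin (TCP) lies midway between the tips of the shut fingers; the grasp point (between the pads) lies 19 mm behind it (bot.pinch_z is the distance from the TCP to the grasp point, in m); z points along the fingers, y is the line along which they close (so a half turn about z gives the same grasp; the last joint's range is limited). The gripper opens to 85 mm and grips with 20 to 120 N. Pads are 22 mm wide; open, the fingers measure 114 mm over their backs; the gripper's body (76 mm by 85 mm) begins 54 mm behind the grasp point. The pads swing forward as they close: fully open they stand 13 mm farther back than shut.
Start: joints at [69.385, 4.979, 10.078, 95.1, 0, 90], TCP at [0.194, 0.515, 0.231] pointing down, gripper open.
Joint ranges: [-179.16, 179.16], [-48.56, 103.87], [-65.8, 70.77], [-126.05, 130.52], [-82.76, 87.17], [-180, 180]. Speed limits (degrees/s): [127.2, 127.2, 147.25, 180, 180, 180].

### API

Orientations are given as [roll, pitch, yaw] about the fixed x, y, z axes, in that order (R = Rz(yaw) Ry(pitch) Rx(roll)).
In Python, from workcell import sensors, camera, camera_params, ticket, bot gives the robot as it stands.
- The arm moves only by the shell command python3 -m jog 'ROWS' [FORCE]. ROWS is JSON, a list that holds one entry, the list of rows, each a list of 5 numbers: the shift along the world's x, y, z in units of 50 mm (1.0 is 50 mm), then the turn about the world's z in units of 5 degrees (1.0 is 5 degrees), then the opening, from 0 (shut) to 1 (fully open). In form: [[[tx, ty, tz, yaw, grip], ...]]. A call has 1 to 8 rows; each row shifts and turns the commanded pose from where the row before left it; what a row does not reach is not made up. A row lasts 1/10 s, in which the tool goes at most 50 mm and 8.59 degrees, less where a joint would pass 70% of its speed; a pose out of reach is approached as far as the arm can. A call is refused whole if a number of a shift passes 1 or a number of a turn 1, either way. A call with a gripper value outside its range is refused whole. The fingers move at their own pace and stop on an object; FORCE is the grip in N (left out, the last holds). Time passes only in rows, so rows that do not move let the fingers close. It gives the time, the measured TCP pose, the force, the opening and the grip force at its end, in the units of the state.
- sensors.get_obs(): the state, without advancing time (a new reading comes with each control period).
- camera(name): name is "side" or "top"; returns the picture (420x560x3 uint8, blue, green, red); there is no depth.
- camera_params(name): a dict with "fx", "fy", "cx", "cy" (pixels), "k1" (the pictures are not rectified: a ray, as slopes to the right and down, at radius r is drawn at 1 + k1 r^2 times it, then the intrinsics apply), "T" (4x4, takes a point from camera to world coordinates). Camera axes: x right, y down, z forward; pixel columns grow to the right and rows downward; lengths in m; the calibration is good to about 2 mm. A picture is of the moment at which its call begins. camera_params takes no time and is no camera call.
- ticket.job_done(): hands the job in; it is judged then, once.
The state is a dict: "time": time; "q": joint angles; "qd": joint speeds; "joint_efforts": joint torques, N m; "ee_pos": TCP position; "tcp_rot": TCP orientation; "wrist_force": force on the tool from outside, world axes, zero at the start; "torque": the same for the moment, N m; "opening": finger opening in m; "grasp_force": force on a finger pad.
Only numpy, scipy, OpenCV 4.12 (cv2) and the standard library are available. Lean on these libraries where they do the work, as an engineer would, in place of code of your own. Each camera call takes 0.05 s, during which the arm holds its last target. There are 200 camera calls.

### The job

Lift the red paddle on the chest to free its latch and swing the blue lid open until it stands up by itself at about vertical or beyond. Take out the pink ruby chocolate block and stand it upright on the scale's pan, letting go of it so that it is weighed; then take it again and set it down upright, without ever dropping it, on the floor of the empty compartment of the wooden crate. Leave the lid open, and leave the dark block and the two jars where they are.

Things in the scene. Friction and masses are not known exactly. Their poses are not given: they have to be found in the camera images.
- chest: White countertop chest, fixed, 132 (x) x 253 (y) mm, rim 100 mm high; origin: centre of its underside; x from the front (paddle side) to the rear (hinge side), z up. Walls: front 14, ends 14, rear 44 mm thick. A steel strike lip (30 mm long in y, 10 mm deep, top at z = 82 mm) sits inside the front wall at y = 0.
- trough (a point): Centre of the floor of the chest's open trough (74 mm in x, 225 mm in y, 90 mm deep; axes as the chest). The two blocks stand here at y = +47.5 and -47.5 mm, in either order, 55 mm apart. Their ends are 6 mm from the front and rear walls and their tops 5 mm below the rim: in here they can only be gripped across their 40 mm width, fingers closing along y.
- lid (a joint): Blue lid, 132 x 253 x 15 mm, 0.35 kg, hinged along the chest's rear top edge. 0 = shut; grows as its front edge rises and goes over to the rear; 1.57 = vertical; stop at 1.85 rad. Stiff hinge (friction about 0.5 N m): it stays at any angle where it is left. While latched it moves by less than 0.05 rad.
- lid_hinge (a point): Point on the lid's hinge line at mid-length (chest frame x = +66, y = 0, z = 100.5 mm). The hinge line runs along the chest's y. Axes turn with the lid and equal the chest's when it is shut. In this frame the paddle's pivot line (along y) is at x = -122, z = +24 mm.
- paddle (a joint): Red paddle at the front of the lid's top. 0 = down; grows as its front bar is lifted; stop at 0.65 rad. A light spring (1 to 2.5 N at the bar) returns it when let go. Lifting it withdraws a hidden pawl: past about 0.4 rad the lid is free. With the paddle at its stop, lifting further raises the lid (about 5 N at the bar).
- paddle_bar (a point): Centre of the paddle's round front bar: 14 mm diameter, along y, 100 mm clear between two side arms, 68 mm from the paddle's pivot line. Axes turn with the paddle, as the chest's when shut. When shut it is 124.5 mm high, 58 mm in front of the chest, only table beneath: pinch it from above, fingers before and behind it; it can turn between the fingers.
- ruby_block: Pink chocolate block, loose, 62 (x) x 40 (y) x 85 (z) mm, about 0.25 kg. Origin: centre of its underside. Starts upright in the chest's trough, its x parallel to the chest's x.
- dark_block: Dark brown chocolate block of the same size, also standing in the chest's trough; to be left there. Origin: centre of its underside.
- scale_pan (a point): Centre of the top of the scale's steel pan, 160 x 160 mm, 53 mm above the table; x and y along its edges, z up. The scale is fixed. Its display stands at the +x edge, 90 to 120 mm from the pan's centre and up to 108 mm above the table.
- crate_slot (a point): Floor centre of the fixed wooden crate's empty compartment, 8 mm above the table: 146 mm in x, 54 mm in y, walls 85 mm high (as the block) and 9 mm thick. The block fits only with its length along x, 7 mm free on either side: in here it can only be held across its 62 mm length, fingers closing along x. The other compartment, 63 mm to -y, is full of slabs up to 100 mm above the table.
- wood_jar: Turned wooden jar with a knob, loose bystander, 84 mm diameter, 130 mm high. Origin: centre of its underside.
- nut_jar: Amber glass jar with a white cap, loose bystander, 70 mm diameter, 90 mm high. Origin: centre of its underside.
Things that resemble listed ones, but are neither listed nor needed, are in the scene too. Leave any orange look-alike of the part that bears crate_slot alone.

How it is judged:
By the outcome, as a careful person would: the job done as asked, in the order asked, and still so for the second after the job is handed in, with the robot touching nothing.
It also fails if it takes over 72 s, if anything falls off the work surface, if the arm or the gripper's body presses on something with over 40 N, if the wrist force passes 120 N, or if a joint passes its speed limit or range.

## Working session

There is one attempt and no reset: what is moved stays moved. The work goes in short steps, Python scripts to look and compute and a shell command to move; the robot and the scene stay as the last step left them, time stands still between calls to the robot, and variables do not carry over. Pictures are saved under pics/ and viewed, at most 10 in all, crops included, and the job is handed in when it is done.

```bash
mkdir -p pics; ls; python3 - <<'E'
from workcell import sensors,camera,camera_params,bot
import cv2
for n in("top","side"):
    cv2.imwrite(f"pics/{n}0.png",camera(n)); p=camera_params(n); print(n,p)
print(sensors.get_obs(),bot.pinch_z)
E
```

```text
pics
top {'fx': 525.335166280264, 'fy': 525.335166280264, 'cx': 278.940506172816, 'cy': 215.8449466781071, 'k1': -0.06001482186434694, 'T': array([[ 0.02669044, -0.99245174,  0.11969611,  0.30729664],
       [-0.99957236, -0.0279275 , -0.00866917, -0.06059228],
       [ 0.01194654, -0.11941354, -0.99277273,  1.62568171],
       [ 0.        ,  0.        ,  0.        ,  1.        ]])}
side {'fx': 441.756031597013, 'fy': 441.756031597013, 'cx': 271.6100445363337, 'cy': 213.22853124934346, 'k1': -0.1398373477265678, 'T': array([[ 0.94870843, -0.21928386,  0.22774305,  0.26770133],
       [-0.31614173, -0.65209918,  0.68907261, -0.81182204],
       [-0.00259145, -0.72572808, -0.68797677,  0.85683765],
       [ 0.        ,  0.        ,  0.        ,  1.        ]])}
{'time': 0.1, 'q': array([ 6.93855219e+01,  5.00777279e+00,  1.00379627e+01,  9.50982619e+01,
       -1.28287517e-03,  8.99991318e+01]), 'qd': array([-0.06707392, -0.05406818,  0.19827344,  0.01936505,  0.04281872,
        0.03823474]), 'joint_efforts': array([-2.81603485e-05, -5.21560335e+01,  4.65654588e+01,  1.59905967e-02,
        2.77929036e-05,  5.73743975e-06]), 'ee_pos': array([0.19357767, 0.51459205, 0.23064641]), 'tcp_rot': array([-1.79931928e+02,  1.28184279e-03,  1.59386392e+02]), 'wrist_force': array([-0.13242139,  0.49709855,  0.50874773]), 'torque': array([-0.01452704,  0.02196765,  0.02640852]), 'grasp_force': 0.0, 'opening': 0.0852396655463446} 0.0187
```

View pics/top0.png

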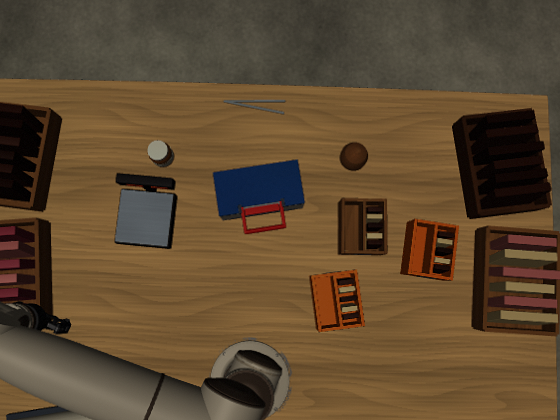

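View pics/side0.png

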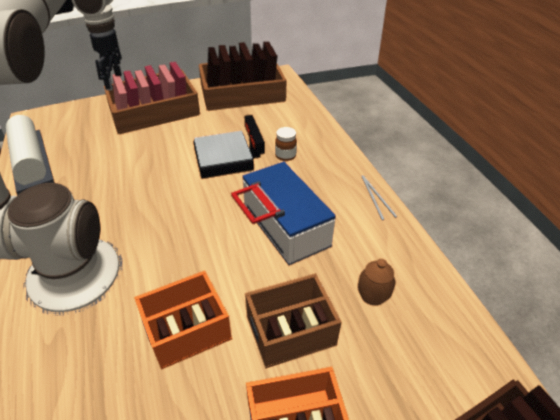

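Top view: chest at about (258,190), paddle bar near (264,232), scale (146,218), wooden crate (363,226) with the empty compartment on its left, jars at (160,152) and (353,156). Next, an enlarged crop.

```bash
python3 - <<'E'
import cv2,numpy as np
a=cv2.imread("pics/top0.png")
c1=cv2.resize(a[152:242,205:315],None,fx=5,fy=5,interpolation=cv2.INTER_CUBIC)
c2=np.hstack([cv2.resize(a[170:260,108:183],None,fx=5,fy=5,interpolation=3),cv2.resize(a[185:275,330:405],None,fx=5,fy=5,interpolation=3)])
for i,c in enumerate((c1,c2)):
    cv2.imwrite(f"pics/c{i}.png",cv2.convertScaleAbs(c,alpha=1.6,beta=20))
E
```

```text
(no output)
```

View pics/c0.png

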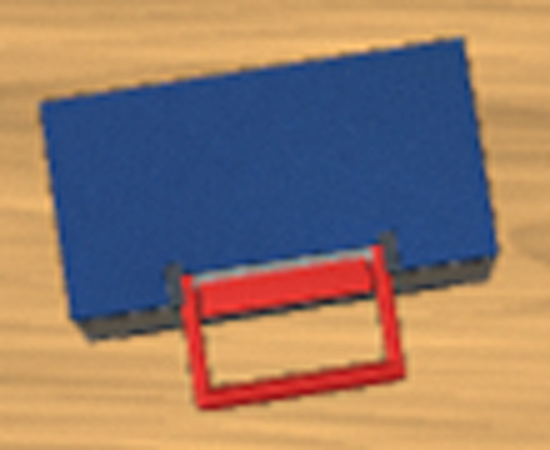

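View pics/c1.png

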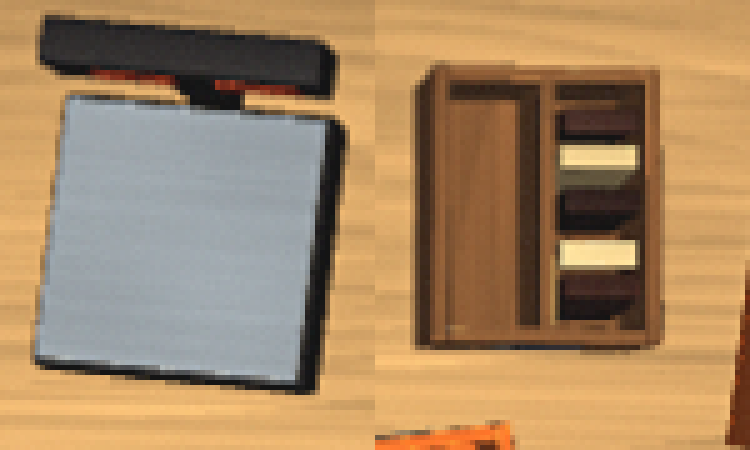

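```bash
cat > h.py <<'E'
import numpy as np,cv2
from workcell import sensors,camera,camera_params
def up(n,px,z):
    p=camera_params(n);K=np.array([[p['fx'],0,p['cx']],[0,p['fy'],p['cy']],[0,0,1.]])
    u=cv2.undistortPoints(np.array(px,float).reshape(-1,1,2),K,np.array([p['k1'],0,0,0.]))[:,0]
    d=np.c_[u,np.ones(len(u))]@p['T'][:3,:3].T;o=p['T'][:3,3]
    return (o+d*((z-o[2])/d[:,2])[:,None])[:,:2]
def proj(n,P):
    p=camera_params(n);K=np.array([[p['fx'],0,p['cx']],[0,p['fy'],p['cy']],[0,0,1.]])
    Ti=np.linalg.inv(p['T']);return cv2.projectPoints(np.array(P,float).reshape(-1,1,3),cv2.Rodrigues(Ti[:3,:3])[0],Ti[:3,3],K,np.array([p['k1'],0,0,0.]))[0][:,0]
E
python3 - <<'E'
from h import *
def cr(pts,ox,oy,w=0): return [((x-w+.5)/5-.5+ox,(y+.5)/5-.5+oy) for x,y in pts]
def fit(P,lx,ly): # order: img TL,TR,BR,BL = (+x,+y),(+x,-y),(-x,-y),(-x,+y)
    c=P.mean(0);e1=(P[0]+P[1]-P[2]-P[3])/2;e2=(P[0]+P[3]-P[1]-P[2])/2
    print(c.round(4),'lens',np.linalg.norm(e1),np.linalg.norm(e2),'yaw',np.degrees(np.arctan2(e1[1],e1[0])),np.degrees(np.arctan2(-e2[0],e2[1])))
    return c
fit(up('top',cr([(40,102),(463,38),(497,250),(75,322)],205,152),.1155),0,0)
print('bar',up('top',cr([(302,383)],205,152),.1245))
fit(up('top',cr([(68,95),(330,120),(300,385),(36,358)],108,170),.053),0,0)
fit(up('top',cr([(435,66),(658,68),(660,345),(433,345)],330,185,375),.093),0,0)
print('slot',up('top',cr([(493.5,205)],330,185,375),.093))
print('jars',up('top',[(160,152)],.09),up('top',[(353,156)],.13))
E
```

```text
[ 0.5722 -0.0117] lens 0.12938139260789652 0.249464558812795 yaw 10.76381670690948 10.907398430975254
bar [[ 0.4514687  -0.03466406]]
[0.4809 0.3318] lens 0.1610639849065377 0.16077922500910663 yaw -3.424569919528215 -4.022539427338192
[ 0.4701 -0.3248] lens 0.16449907292038776 0.13312344648258187 yaw 0.4418122259368518 1.3198791905909897
slot [[ 0.46935549 -0.2933543 ]]
jars [[0.67477521 0.28689573]] [[ 0.66956406 -0.28503341]]
```

```bash
python3 -m jog '[[[0.37,-0.79,0,-0.84,0.5],[0.37,-0.79,0,-0.84,0.5],[0.37,-0.79,0,-0.84,0.5],[0.37,-0.79,0,-0.84,0.5],[0.37,-0.79,0,-0.84,0.5],[0.37,-0.79,0,-0.84,0.5],[0.37,-0.79,0,-0.84,0.5],[0.37,-0.79,0,-0.84,0.5]]]' 30
python3 -m jog '[[[0.37,-0.79,0,-0.84,0.5],[0.37,-0.79,0,-0.84,0.5],[0.37,-0.79,0,-0.84,0.5],[0.37,-0.79,0,-0.84,0.5],[0.37,-0.79,0,-0.84,0.5],[0.37,-0.79,0,-0.84,0.5],[0,0,0,0,0.5],[0,0,0,0,0.5]]]'
```

```text
time: 0.9
ee_pos: [0.3419, 0.1971, 0.2311]
tcp_rot: [180.0, -0.0, 125.6]
wrist_force: [0.9, -0.7, -0.6]
opening: 0.0427
grasp_force: 0.0
time: 1.7
ee_pos: [0.4525, -0.039, 0.2307]
tcp_rot: [-179.9, -0.0, 100.5]
wrist_force: [0.2, -0.1, 0.1]
opening: 0.0427
grasp_force: 0.0
```

```bash
python3 -m jog '[[[-0.03,0.08,-0.6,0.05,0.5],[0,0,-0.7,0,0.5],[0,0,-0.6,0,0.5],[0,0,-0.4,0,0.5],[0,0,-0.2,0,0.5],[0,0,0,0,0.5]]]'
python3 - <<'E'
from h import *
a=camera('side');t=camera('top')
c=np.hstack([cv2.resize(a[150:270,210:340],None,fx=3,fy=3,interpolation=3),cv2.resize(t[150:270,205:335],None,fx=3,fy=3,interpolation=3)])
cv2.imwrite('pics/bar.png',cv2.convertScaleAbs(c,alpha=1.4,beta=15))
E
```

```text
time: 2.3
ee_pos: [0.4503, -0.0333, 0.1055]
tcp_rot: [-179.9, -0.0, 100.9]
wrist_force: [0.8, 0.8, 1.5]
opening: 0.0426
grasp_force: 0.0
```

View pics/bar.png

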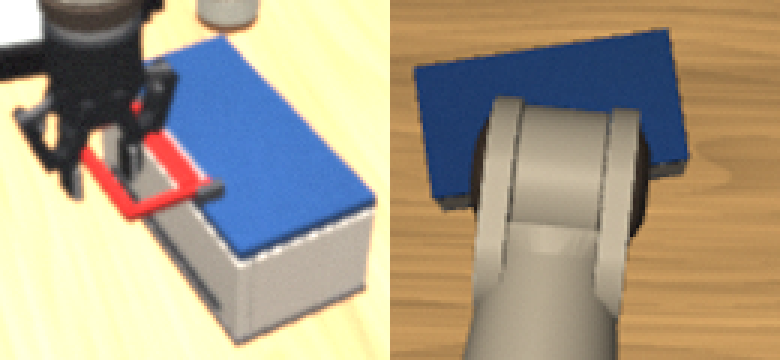

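The side view shows the two fingers before and behind the red bar (~(110,180) in the crop), inside its arms. Close and compute the arc.

```bash
python3 -m jog '[[[0,0,0,0,0],[0,0,0,0,0],[0,0,0,0,0],[0,0,0,0,0]]]' 45
python3 - <<'E'
import numpy as np
p0=np.array([-.190,.024]);c=np.cos(np.radians(10.8));s=np.sin(np.radians(10.8))
P=[('p0',p0)]
for a in(.2,.4,.6,.65): P.append((f'p{a}',np.array([-.122-.068*np.cos(a),.024+.068*np.sin(a)])))
b=P[-1][1]
for t in np.arange(.1,1.76,.1): P.append((f'l{t:.1f}',np.array([b[0]*np.cos(t)+b[1]*np.sin(t),-b[0]*np.sin(t)+b[1]*np.cos(t)])))
for (n,q),(m,r) in zip(P,P[1:]):
    d=(r-q)/.05;w=r-p0;print(m,(d[0]*c).round(2),(d[0]*s).round(2),d[1].round(2),'cum',(w[0]*c).round(3),(w[0]*s).round(3),w[1].round(3))
E
```

```text
time: 2.8
ee_pos: [0.449, -0.0347, 0.1068]
tcp_rot: [-179.8, 0.0, 100.8]
wrist_force: [-14.6, -2.6, 8.0]
opening: 0.0125
grasp_force: 43.8
p0.2 0.03 0.01 0.27 cum 0.001 0.0 0.014
p0.4 0.08 0.02 0.26 cum 0.005 0.001 0.026
p0.6 0.13 0.02 0.24 cum 0.012 0.002 0.038
p0.65 0.04 0.01 0.06 cum 0.014 0.003 0.041
l0.1 0.15 0.03 0.35 cum 0.021 0.004 0.058
l0.2 0.18 0.03 0.33 cum 0.03 0.006 0.075
l0.3 0.21 0.04 0.31 cum 0.04 0.008 0.09
l0.4 0.24 0.05 0.29 cum 0.052 0.01 0.105
l0.5 0.27 0.05 0.26 cum 0.065 0.012 0.118
l0.6 0.29 0.06 0.23 cum 0.08 0.015 0.129
l0.7 0.31 0.06 0.2 cum 0.096 0.018 0.139
l0.8 0.33 0.06 0.17 cum 0.112 0.021 0.148
l0.9 0.34 0.07 0.13 cum 0.129 0.025 0.154
l1.0 0.36 0.07 0.1 cum 0.147 0.028 0.159
l1.1 0.36 0.07 0.06 cum 0.165 0.032 0.163
l1.2 0.37 0.07 0.02 cum 0.184 0.035 0.164
l1.3 0.37 0.07 -0.01 cum 0.202 0.039 0.163
l1.4 0.37 0.07 -0.05 cum 0.22 0.042 0.161
l1.5 0.36 0.07 -0.09 cum 0.238 0.045 0.156
l1.6 0.35 0.07 -0.12 cum 0.256 0.049 0.15
l1.7 0.33 0.06 -0.16 cum 0.272 0.052 0.142
```

```bash
python3 -m jog '[[[-0.02,0,0.14,0,0],[0.01,0,0.14,0,0],[0.04,0.01,0.13,0,0],[0.04,0.01,0.13,0,0],[0.07,0.01,0.12,0,0],[0.07,0.01,0.12,0,0],[0.05,0.01,0.06,0,0],[0,0,0,0,0]]]'
python3 -m jog '[[[0.07,0.02,0.17,0,0],[0.07,0.02,0.17,0,0],[0.09,0.02,0.17,0,0],[0.09,0.02,0.16,0,0],[0.1,0.02,0.16,0,0],[0.1,0.02,0.15,0,0],[0,0,0,0,0]]]'
```

```text
time: 3.6
ee_pos: [0.4604, -0.0325, 0.1492]
tcp_rot: [-179.5, 0.0, 100.8]
wrist_force: [-27.0, -6.6, 12.1]
opening: 0.0122
grasp_force: 44.5
time: 4.3
ee_pos: [0.4865, -0.0275, 0.1996]
tcp_rot: [-179.6, 0.2, 100.8]
wrist_force: [-29.3, -12.2, 19.7]
opening: 0.0124
grasp_force: 47.8
```

```bash
python3 -m jog '[[[-0.04,-0.01,0.05,0,0],[0.1,0.02,0.15,0,0],[0.12,0.02,0.15,0,0],[0.12,0.03,0.15,0,0],[0.13,0.03,0.14,0,0],[0.13,0.03,0.13,0,0],[0,0,0,0,0]]]'
python3 - <<'E'
from h import *
a=camera('side');cv2.imwrite('pics/lid1.png',a[100:320,160:420])
E
```

```text
time: 5.0
ee_pos: [0.5181, -0.0214, 0.2375]
tcp_rot: [-180.0, 0.2, 100.8]
wrist_force: [-8.4, -12.6, 7.3]
opening: 0.0122
grasp_force: 45.1
```

View pics/lid1.png

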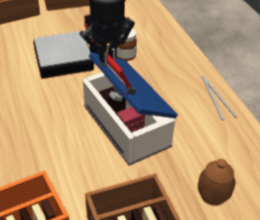

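The lid is rising with the bar held; the pink block shows at the near (−y) end. Continue the arc.

```bash
python3 -m jog '[[[0.13,0.05,0.14,0,0],[0.14,0.04,0.12,0,0],[0.15,0.03,0.1,0,0],[0.16,0.03,0.1,0,0],[0.16,0.03,0.09,0,0],[0.17,0.03,0.08,0,0],[0.17,0.03,0.07,0,0],[0,0,0,0,0]]]'
python3 -m jog '[[[0.17,0.03,0.06,0,0],[0.18,0.03,0.05,0,0],[0.18,0.04,0.05,0,0],[0.18,0.03,0.03,0,0],[0.18,0.04,0.03,0,0],[0.18,0.03,0.01,0,0],[0.18,0.04,0.01,0,0],[0,0,0,0,0]]]'
```

```text
time: 5.85
ee_pos: [0.5734, -0.0109, 0.272]
tcp_rot: [179.9, 0.4, 100.7]
wrist_force: [0.8, -18.7, 0.3]
opening: 0.0121
grasp_force: 44.5
time: 6.65
ee_pos: [0.6362, 0.0026, 0.2841]
tcp_rot: [179.8, 0.2, 100.8]
wrist_force: [3.7, -10.2, 2.1]
opening: 0.0119
grasp_force: 44.6
```

```bash
python3 -m jog '[[[0.18,0.02,0,0,0],[0.18,0.03,-0.01,0,0],[0.18,0.03,-0.02,0,0],[0.18,0.03,-0.03,0,0],[0.18,0.03,-0.04,0,0],[0.18,0.03,-0.05,0,0],[0.17,0.03,-0.06,0,0],[0,0,0,0,0]]]'
python3 -m jog '[[[0.17,0.03,-0.06,0,0],[0.17,0.03,-0.07,0,0],[0.12,0.02,-0.06,0,0],[0,0,0,0,0],[0,0,0,0,0]]]'
python3 - <<'E'
from h import *
a=camera('side');t=camera('top')
c=np.hstack([cv2.resize(a[80:280,180:380],None,fx=2,fy=2,interpolation=3),cv2.resize(t[70:270,165:365],None,fx=2,fy=2,interpolation=3)])
cv2.imwrite('pics/lid2.png',cv2.convertScaleAbs(c,alpha=1.4,beta=15))
E
```

```text
time: 7.45
ee_pos: [0.6988, 0.0141, 0.2727]
tcp_rot: [179.9, 0.1, 100.8]
wrist_force: [3.6, -3.5, 1.1]
opening: 0.012
grasp_force: 45.9
time: 7.95
ee_pos: [0.7205, 0.0181, 0.263]
tcp_rot: [180.0, 0.0, 100.8]
wrist_force: [-1.2, -3.5, 2.1]
opening: 0.0121
grasp_force: 47.4
```

View pics/lid2.png

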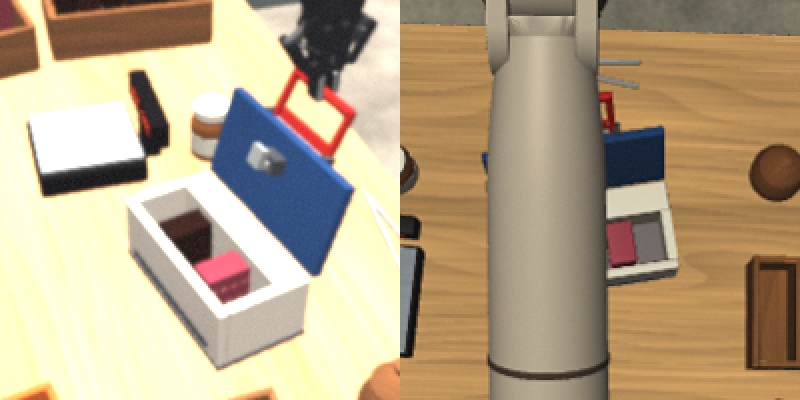

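The lid stands past vertical (side crop: lid from (235,90) to (320,270)), pink block at the −y end at about (225,275). Release, rise, and move over the pink block while turning 90°.

```bash
python3 -m jog '[[[0,0,0,0,0.4],[0,0,0,0,0.4],[0,0,0,0,0.4],[-0.1,0,0.5,0,0.4],[-0.1,0,0.5,0,0.4],[-0.1,0,0.3,-1,0.4],[-0.4,-0.2,0,-1,0.4],[-0.5,-0.2,0,-1,0.4]]]'
python3 -m jog '[[[-0.7,-0.3,0,-1,0.75],[-0.7,-0.3,0,-1,0.75],[-0.5,-0.3,0,-1,0.75],[0,-0.2,0,-1,0.75],[0,-0.1,0,-1,0.75],[0,0,0,-1,0.75],[0,0,0,-1,0.75],[0,0,0,-1,0.75]]]'
python3 -m jog '[[[-0.8,0,0,-1,0.75],[-0.8,0,0,-1,0.75],[-0.8,0,0,-1,0.75],[-0.8,0,0,-1,0.75],[-0.8,0,0,-1,0.75],[-0.8,0,0,-1,0.75],[0,0,0,-1,0.75],[0,0,0,0,0.75]]]'
python3 - <<'E'
from h import *
a=camera('side');t=camera('top')
c=np.hstack([cv2.resize(a[100:280,200:380],None,fx=2,fy=2,interpolation=3),cv2.resize(t[120:240,205:315],None,fx=4,fy=4,interpolation=3)[:360]])
c=np.hstack([cv2.resize(a[100:300,210:360],None,fx=2.4,fy=2.4,interpolation=3)[:480],cv2.resize(t[120:240,205:315],None,fx=4,fy=4,interpolation=3)])
print(c.shape)
cv2.imwrite('pics/blk.png',cv2.convertScaleAbs(c,alpha=1.4,beta=15))
E
```

```text
time: 8.85
ee_pos: [0.6612, -0.0014, 0.3265]
tcp_rot: [180.0, -0.0, 85.7]
wrist_force: [0.1, 0.1, 0.4]
opening: 0.0338
grasp_force: 0.0
time: 9.65
ee_pos: [0.5652, -0.0615, 0.3279]
tcp_rot: [180.0, -0.0, 45.6]
wrist_force: [0.8, 0.4, -0.0]
opening: 0.0642
grasp_force: 0.0
time: 10.45
ee_pos: [0.3246, -0.0616, 0.3285]
tcp_rot: [180.0, -0.2, 10.8]
wrist_force: [0.2, -0.3, -0.1]
opening: 0.0643
grasp_force: 0.0
(480, 800, 3)
```

View pics/blk.png

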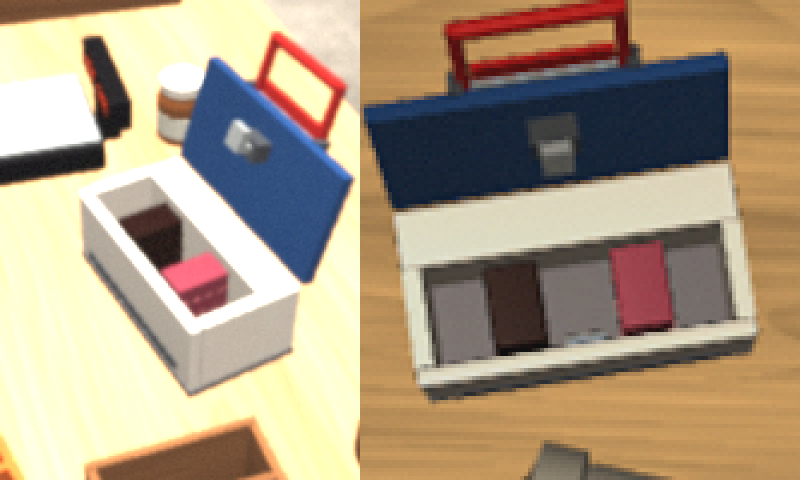

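Lid stands open on its own; ruby top face in the right crop has corners (610,250), (662,240), (670,320), (620,330).

```bash
python3 - <<'E'
from h import *
f=lambda p,o=360:[((x-o+.5)/4-.5+205,(y+.5)/4-.5+120) for x,y in p]
P=up('top',f([(610,250),(662,240),(670,320),(620,330)]),.095);print(P.round(4),P.mean(0))
e=P[0]+P[1]-P[2]-P[3];print(np.degrees(np.arctan2(e[1],e[0])))
R=up('top',f([(400,266),(738,217),(755,328),(420,375)]),.1);print(R.round(4))
# lid: front edge corners, inner face at lid angle
from scipy.optimize import least_squares
c,s=np.cos(np.radians(10.8)),np.sin(np.radians(10.8))
for th in(1.5,1.6,1.7,1.8):
    q=[];
    for x,y,z in[(-.132,.1265,0),(-.132,-.1265,0)]:
        xx=.066+x*np.cos(th)+z*np.sin(th);zz=.1005-x*np.sin(th)+z*np.cos(th)
        q.append([.571+c*xx-s*y,-.0117+s*xx+c*y,zz])
    print(th,((proj('top',q)-[205,120])*4+[360,0]).round(0).tolist())
E
```

```text
[[ 0.5913 -0.0363]
 [ 0.5999 -0.0746]
 [ 0.5402 -0.0821]
 [ 0.5317 -0.0455]] [ 0.56578915 -0.05960863]
7.922111293696759
[[ 0.574   0.1177]
 [ 0.6179 -0.1302]
 [ 0.5353 -0.1445]
 [ 0.4936  0.0997]]
1.5 [[371.0, 188.0], [740.0, 130.0]]
1.6 [[368.0, 169.0], [737.0, 111.0]]
1.7 [[365.0, 150.0], [734.0, 93.0]]
1.8 [[363.0, 133.0], [730.0, 75.0]]
```

```bash
python3 -m jog '[[[0.8,0,-0.2,0,0.75],[0.9,0,-0.3,0,0.75],[0.9,0.02,-0.3,0,0.75],[0.9,0,-0.4,0,0.75],[0.8,0,-0.4,0,0.75],[0.5,0,-0.4,0,0.75],[0.02,0,-0.4,0,0.75],[0,0,-0.3,0,0.75]]]'
python3 -m jog '[[[0,0,-0.5,0,0.75],[0,0,-0.5,0,0.75],[0,0,-0.5,0,0.75],[0,0,-0.5,0,0.75],[0,0,-0.5,0,0.75],[0,0,-0.3,0,0.75],[0,0,-0.09,0,0.75],[0,0,0,0,0.75]]]'
```

```text
time: 11.35
ee_pos: [0.567, -0.0604, 0.1892]
tcp_rot: [-179.9, 0.2, 11.0]
wrist_force: [-0.4, 0.2, 0.6]
opening: 0.0639
grasp_force: 0.0
time: 12.15
ee_pos: [0.5662, -0.0606, 0.0478]
tcp_rot: [-180.0, 0.1, 10.9]
wrist_force: [-0.3, -0.4, 0.7]
opening: 0.0639
grasp_force: 0.0
```

```bash
python3 -m jog '[[[0,0,0,0,0.3],[0,0,0,0,0.3],[0,0,0,0,0.3],[0,0,0,0,0.3],[0,0,0,0,0.3]]]' 35
python3 -m jog '[[[0,0,0.3,0,0.2],[0,0,0.5,0,0.2],[0,0,0.7,0,0.2],[0,0,0.7,0,0.2],[0,0,0.7,0,0.2],[0,0,0,0,0.2]]]'
```

```text
time: 12.65
ee_pos: [0.567, -0.0608, 0.0497]
tcp_rot: [180.0, -0.1, 10.8]
wrist_force: [1.1, -0.2, 6.4]
opening: 0.0398
grasp_force: 36.5
time: 13.25
ee_pos: [0.5676, -0.0609, 0.1995]
tcp_rot: [179.9, -0.4, 10.8]
wrist_force: [-0.3, 0.0, -1.1]
opening: 0.0396
grasp_force: 35.9
```

```bash
python3 -m jog '[[[-0.1,0.3,0,-0.3,0.2],[-0.2,0.6,0,-0.3,0.2],[-0.2,0.8,0,-0.3,0.2],[-0.2,0.8,0,-0.3,0.2],[-0.2,0.8,0,-0.3,0.2],[-0.2,0.8,0,-0.3,0.2],[-0.2,0.8,0,-0.3,0.2],[-0.2,0.8,0,-0.3,0.2]]]'
python3 -m jog '[[[-0.2,0.8,0,-0.3,0.2],[-0.2,0.7,0,-0.2,0.2],[-0.13,0.5,0,0,0.2],[0,0,-0.4,0,0.2],[0,0,-0.5,0,0.2],[0,0,-0.5,0,0.2],[0,0,-0.4,0,0.2],[0,0,0,0,0.2]]]'
```

```text
time: 14.05
ee_pos: [0.5064, 0.1056, 0.1934]
tcp_rot: [-174.8, 0.1, 8.9]
wrist_force: [-0.3, 0.5, -2.1]
opening: 0.0397
grasp_force: 36.0
time: 14.85
ee_pos: [0.49, 0.1423, 0.1007]
tcp_rot: [-172.1, 0.4, 11.8]
wrist_force: [-0.5, 0.4, -1.3]
opening: 0.0397
grasp_force: 35.8
```

```bash
python3 -m jog '[[[0,0,0.5,0,0.2],[0,0,0.5,0,0.2],[0,0,0.6,0,0.2],[0,0,0,0,0.2]]]'; python3 -c "
from workcell import sensors;o=sensors.get_obs();print(o['q'].round(2),o['ee_pos'],o['tcp_rot'])"
```

```text
time: 15.25
ee_pos: [0.4933, 0.1429, 0.1889]
tcp_rot: [-172.1, -0.3, 11.8]
wrist_force: [0.3, 0.1, -1.1]
opening: 0.0398
grasp_force: 36.1
[ 11.76  -1.2   -1.27  89.66   7.93 179.94] [0.49334061 0.1428747  0.1889067 ] [-172.07407063   -0.28122664   11.81929063]
```

```bash
python3 -m jog '[[[0,0,0,1,0.2],[0,0,0,1,0.2],[0,0,0,1,0.2],[0,0,0,1,0.2],[0,0,0,0,0.2],[0,0,0,0,0.2]]]'; python3 -c "
from workcell import sensors;o=sensors.get_obs();print(o['q'].round(2),o['ee_pos'],o['tcp_rot'])"
```

```text
time: 15.85
ee_pos: [0.4917, 0.1423, 0.1835]
tcp_rot: [-172.1, 0.1, 31.7]
wrist_force: [-0.1, -0.3, -2.1]
opening: 0.0394
grasp_force: 36.0
[ 12.03   1.68   1.    92.13   7.4  160.2 ] [0.4917321  0.14234458 0.18350098] [-1.72092237e+02  1.40622399e-01  3.16640156e+01]
```

```bash
python3 -m jog '[[[0,0,0.2,1,0.2],[0,0.1,0.2,1,0.2],[0,0.2,0.2,1,0.2],[0,0.3,0.2,1,0.2],[0,0.3,0.2,1,0.2],[0,0.3,0.2,1,0.2],[0,0.3,0.2,1,0.2],[0,0.3,0.2,1,0.2]]]'
python3 -m jog '[[[0,0.3,0.2,1,0.2],[0,0.3,0.2,1,0.2],[0,0.3,0,1,0.2],[0,0.3,0,1,0.2],[0,0.3,0,1,0.2],[0,0.3,0,1,0.2],[0,0.3,0,1,0.2],[0,0.3,0,1,0.2]]]'
python3 -m jog '[[[0.4,0.3,0,1,0.2],[0.4,0.3,0,1,0.2],[0.4,0.3,0,1,0.2],[0,0,0,0,0.2]]]'; python3 -c "
from workcell import sensors;o=sensors.get_obs();print(o['q'].round(2),o['ee_pos'],o['tcp_rot'])"
```

```text
time: 16.65
ee_pos: [0.4916, 0.2328, 0.264]
tcp_rot: [-172.1, 0.1, 71.9]
wrist_force: [-0.2, 1.0, -2.0]
opening: 0.0397
grasp_force: 36.1
time: 17.45
ee_pos: [0.4916, 0.3529, 0.2836]
tcp_rot: [-172.1, 0.1, 111.9]
wrist_force: [0.8, 0.2, -1.1]
opening: 0.0395
grasp_force: 36.1
time: 17.85
ee_pos: [0.5539, 0.3994, 0.2785]
tcp_rot: [-171.9, 0.1, 126.8]
wrist_force: [0.1, 1.0, -2.7]
opening: 0.0397
grasp_force: 36.5
[ 35.9   40.96  62.76 119.93  -0.26  89.09] [0.55392725 0.39942383 0.27849164] [-1.71864306e+02  1.32246501e-01  1.26839337e+02]
```

```bash
for i in 1 2; do :; done; python3 -m jog '[[[0.24,0.18,0,0,0.2],[0.24,0.18,0,0,0.2]]]'; python3 -c "
from workcell import sensors;o=sensors.get_obs();print(o['q'].round(2),o['ee_pos'],o['tcp_rot'])"
```

```text
time: 18.05
ee_pos: [0.5688, 0.4102, 0.2725]
tcp_rot: [-172.0, 0.1, 126.6]
wrist_force: [-0.5, -0.1, -3.7]
opening: 0.0395
grasp_force: 39.1
[ 35.9   46.13  70.45 122.28  -0.24  89.29] [0.56879691 0.41024062 0.27247197] [-1.72032460e+02  1.40122276e-01  1.26635625e+02]
```

```bash
python3 -m jog '[[[0.24,0.18,0,0,0.2],[0.24,0.18,0,0,0.2]]]'; python3 -c "
from workcell import sensors;o=sensors.get_obs();print(o['q'].round(2),o['ee_pos'],o['tcp_rot'])"
```

```text
time: 18.25
ee_pos: [0.581, 0.4195, 0.2685]
tcp_rot: [-173.8, 0.2, 126.7]
wrist_force: [-0.5, -0.0, -2.1]
opening: 0.0392
grasp_force: 39.1
[ 35.93  46.45  70.69 120.4   -0.25  89.23] [0.58096902 0.41954501 0.26846483] [-1.73825613e+02  1.63344300e-01  1.26727859e+02]
```

```bash
python3 -m jog '[[[0.24,0.18,0,0,0.2],[0.24,0.18,0,0,0.2],[0.24,0.18,0,0,0.2],[0,0,0,0,0.2]]]'
```

```text
time: 18.65
ee_pos: [0.5978, 0.4327, 0.249]
tcp_rot: [-175.0, 0.2, 126.8]
wrist_force: [0.0, -0.4, -2.2]
opening: 0.0395
grasp_force: 39.1
```

```bash
python3 -m jog '[[[0.4,0.3,0.2,0,0.2],[0.4,0.3,0.2,0,0.2],[0.4,0.3,0.2,0,0.2],[0,0,0,0,0.2]]]'; python3 -c "
from workcell import sensors;o=sensors.get_obs();print(o['q'].round(2))"
```

```text
time: 19.05
ee_pos: [0.6178, 0.4486, 0.246]
tcp_rot: [-178.3, 0.2, 126.8]
wrist_force: [-0.2, -0.9, -1.3]
opening: 0.0394
grasp_force: 39.2
[ 36.08  47.97  70.71 114.48  -0.25  89.28]
```

```bash
python3 -m jog '[[[0.4,0.3,0.2,0,0.2],[0.2,0.15,0.1,0,0.2],[0,0,0,0,0.2]]]'
```

```text
time: 19.35
ee_pos: [0.6278, 0.4564, 0.2445]
tcp_rot: [-179.8, 0.3, 126.8]
wrist_force: [-0.3, -0.2, -2.4]
opening: 0.0398
grasp_force: 39.2
```

```bash
python3 -m jog '[[[-0.36,-0.27,0,-0.9,0.2],[-0.36,-0.27,0,-0.9,0.2],[-0.36,-0.27,0,-0.9,0.2],[-0.36,-0.27,0,-0.9,0.2],[-0.36,-0.27,0,-0.9,0.2],[-0.36,-0.27,0,-0.9,0.2],[-0.36,-0.27,0,-0.9,0.2],[-0.36,-0.27,0,-0.9,0.2]]]'
python3 -m jog '[[[-0.36,-0.31,-0.2,-0.9,0.2],[0,0,-0.6,0,0.2],[0,0,-0.7,0,0.2],[0,0,-0.7,0,0.2],[0,0,-0.4,0,0.2],[0,0,0,0,0.2]]]'; python3 -c "
from workcell import sensors;o=sensors.get_obs();print(o['q'].round(2))"
```

```text
time: 20.15
ee_pos: [0.486, 0.35, 0.2453]
tcp_rot: [-179.8, 0.2, 91.3]
wrist_force: [-0.6, -0.2, -1.4]
opening: 0.0397
grasp_force: 39.2
time: 20.75
ee_pos: [0.4675, 0.3342, 0.1121]
tcp_rot: [-179.6, 0.4, 87.0]
wrist_force: [0.1, 0.7, -2.0]
opening: 0.0399
grasp_force: 39.2
[ 3.5600e+01  8.2400e+00  4.7000e-01  8.2830e+01 -8.0000e-02  1.2857e+02]
```

```bash
python3 -m jog '[[[0,0,-0.2,0,0.2],[0,0,-0.1,0,0.2],[0,0,-0.04,0,0.2],[0,0,0,0,0.2]]]';python3 -m jog '[[[0,0,-0.03,0,0.2],[0,0,0,0,0.2]]]'; python3 -m jog '[[[0,0,-0.02,0,0.2],[0,0,0,0,0.2]]]'
```

```text
time: 21.15
ee_pos: [0.4691, 0.3354, 0.0985]
tcp_rot: [-179.8, 0.2, 87.0]
wrist_force: [0.4, 0.4, -2.7]
opening: 0.0395
grasp_force: 39.2
time: 21.35
ee_pos: [0.4691, 0.3353, 0.0969]
tcp_rot: [-179.8, 0.2, 87.0]
wrist_force: [0.2, -0.1, -1.6]
opening: 0.0395
grasp_force: 39.2
time: 21.55
ee_pos: [0.469, 0.3353, 0.0956]
tcp_rot: [-179.8, 0.3, 87.0]
wrist_force: [0.6, 0.6, -1.5]
opening: 0.0401
grasp_force: 39.2
```

```bash
python3 -m jog '[[[0,0,-0.03,0,0.2],[0,0,0,0,0.2]]]';python3 -m jog '[[[0,0,-0.02,0,0.2],[0,0,0,0,0.2]]]'; python3 -m jog '[[[0,0,-0.02,0,0.2],[0,0,0,0,0.2]]]'
```

```text
time: 21.75
ee_pos: [0.4689, 0.3352, 0.0939]
tcp_rot: [-179.8, 0.3, 87.0]
wrist_force: [-0.5, -0.2, -1.4]
opening: 0.0392
grasp_force: 39.2
time: 21.95
ee_pos: [0.4689, 0.3352, 0.093]
tcp_rot: [-179.8, 0.3, 87.0]
wrist_force: [0.3, 0.3, -1.9]
opening: 0.0393
grasp_force: 39.3
time: 22.15
ee_pos: [0.469, 0.3352, 0.0929]
tcp_rot: [-179.8, 0.2, 87.0]
wrist_force: [-2.7, -1.9, 4.7]
opening: 0.0395
grasp_force: 39.8
```

```bash
python3 -m jog '[[[0,0,0,0,0.75],[0,0,0,0,0.75],[0,0,0,0,0.75],[0,0,0.3,0,0.75],[0,0,0.6,0,0.75],[0,0,0.6,0,0.75],[0,0,0.6,0,0.75],[0,0,0.3,0,1]]]'
python3 -m jog '[[[-0.3,-0.3,0.5,1,1],[-0.5,-0.5,0.5,1,1],[-0.5,-0.5,0,1,1],[-0.5,-0.5,0,1,1],[-0.5,-0.5,0,1,1],[0,0,0,1,1],[0,0,0,1,1],[0,0,0,1,1]]]'
python3 - <<'E'
from h import *
a=camera('side');t=camera('top')
c=np.hstack([cv2.resize(a[100:200,170:270],None,fx=4,fy=4,interpolation=3),cv2.resize(t[165:265,100:200],None,fx=4,fy=4,interpolation=3)])
cv2.imwrite('pics/sc.png',cv2.convertScaleAbs(c,alpha=1.3,beta=15))
E
```

```text
time: 22.95
ee_pos: [0.4694, 0.3356, 0.2163]
tcp_rot: [-180.0, 0.1, 87.0]
wrist_force: [-0.0, -0.6, -0.6]
opening: 0.0766
grasp_force: 0.0
time: 23.75
ee_pos: [0.3537, 0.22, 0.2636]
tcp_rot: [-179.9, 0.3, 127.2]
wrist_force: [0.5, 0.8, 0.6]
opening: 0.0855
grasp_force: 0.0
```

View pics/sc.png

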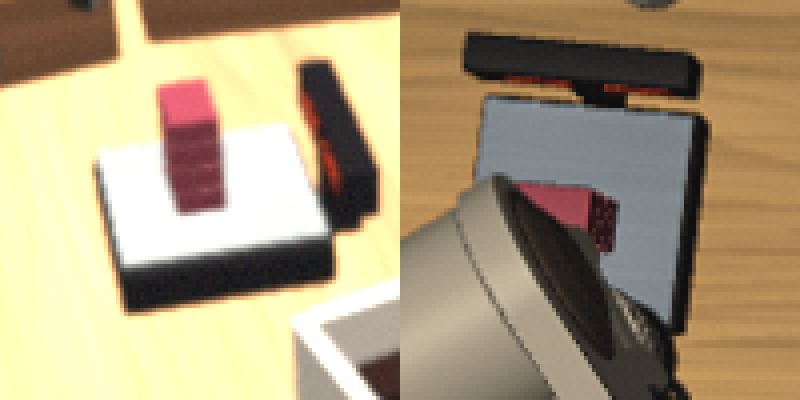

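The ruby block stands upright on the pan, free of the gripper. Regrip it across its length.

```bash
python3 -m jog '[[[0.2,0.2,0,1,1],[0.3,0.3,0,1,1],[0.4,0.4,0,1,1],[0.4,0.4,0,1,1],[0.4,0.4,0,1,1],[0.3,0.3,0,1,1],[0.2,0.2,0,1,1],[0.11,0.11,0,1,1]]]'
python3 -m jog '[[[0,0,-0.3,1,1],[0,0,-0.4,0.96,1],[0,0,-0.4,0,1],[0,0,-0.2,0,1],[0,0,0,0,1]]]'
```

```text
time: 24.65
ee_pos: [0.4701, 0.3366, 0.262]
tcp_rot: [-179.8, 0.2, 167.1]
wrist_force: [-0.6, -0.5, 0.2]
opening: 0.0852
grasp_force: 0.0
time: 25.15
ee_pos: [0.469, 0.3355, 0.1962]
tcp_rot: [-179.7, 0.2, 176.7]
wrist_force: [0.1, 0.4, -0.2]
opening: 0.0855
grasp_force: 0.0
```

```bash
python3 -m jog '[[[0,0,-0.5,0,1],[0,0,-0.6,0,1],[0,0,-0.5,0,1],[0,0,-0.3,0,1],[0,0,-0.14,0,1],[0,0,0,0,1],[0,0,0,0,1]]]'
python3 -m jog '[[[0,0,0,0,0.6],[0,0,0,0,0.6],[0,0,0,0,0.6],[0,0,0,0,0.5],[0,0,0,0,0.5]]]' 35
```

```text
time: 25.85
ee_pos: [0.47, 0.3362, 0.0966]
tcp_rot: [-179.9, 0.3, 176.8]
wrist_force: [-0.7, -0.0, 0.4]
opening: 0.0853
grasp_force: 0.0
time: 26.35
ee_pos: [0.4699, 0.336, 0.0963]
tcp_rot: [-179.9, 0.3, 176.8]
wrist_force: [-1.1, -2.2, 5.8]
opening: 0.0618
grasp_force: 39.2
```

```bash
python3 -m jog '[[[0,0,0.2,0,0.5],[0,0,0.5,0,0.5],[0,0,0.7,0,0.5],[0,0,0.7,0,0.5],[0,0,0.6,0,0.5],[0,0,0.3,0,0.5],[0,-0.3,0,-1,0.5],[0,-0.6,0,-1,0.5]]]'
python3 -m jog '[[[0,-0.75,0,-1,0.5],[0,-0.75,0,-1,0.5],[0,-0.75,0,-1,0.5],[0,-0.75,0,-1,0.5],[0,-0.75,0,-1,0.5],[0,-0.75,0,-1,0.5],[0,-0.75,0,-1,0.5],[0,-0.75,0,-1,0.5]]]'
python3 -m jog '[[[0,-0.75,0,-1,0.5],[0,-0.75,0,-1,0.5],[0,-0.75,0,-1,0.5],[0,-0.75,0,-1,0.5],[0,-0.75,0,-1,0.5],[0,-0.75,0,-1,0.5],[0,-0.6,0,-1,0.5],[0,0,0,0,0.5]]]'
```

```text
time: 27.15
ee_pos: [0.4695, 0.2916, 0.2456]
tcp_rot: [-179.8, 0.3, 166.8]
wrist_force: [0.5, -0.5, -1.7]
opening: 0.0619
grasp_force: 39.0
time: 27.95
ee_pos: [0.4691, -0.0106, 0.2457]
tcp_rot: [-179.8, 0.3, 126.6]
wrist_force: [0.9, -0.2, -1.9]
opening: 0.0618
grasp_force: 38.9
time: 28.75
ee_pos: [0.469, -0.2672, 0.2447]
tcp_rot: [-179.8, 0.3, 91.5]
wrist_force: [0.0, 0.4, -2.7]
opening: 0.0617
grasp_force: 39.1
```

```bash
python3 -m jog '[[[0,-0.25,-0.3,-0.14,0.5],[0,-0.27,-0.5,0,0.5],[0,0,-0.5,0,0.5],[0,0,-0.4,0,0.5],[0,0,-0.15,0,0.5],[0,0,0,0,0.5],[0,0,0,0,0.5]]]'
python3 - <<'E'
from h import *
o=sensors.get_obs();print(o['ee_pos'],o['tcp_rot'])
a=camera('side').copy()
x0,y0,s=225,190,6
c=cv2.convertScaleAbs(cv2.resize(a[y0:y0+100,x0:x0+130],None,fx=s,fy=s,interpolation=3),alpha=1.3,beta=15)
C=np.array([.4697,-.2934]);r=np.radians(.8);R=np.array([[np.cos(r),-np.sin(r)],[np.sin(r),np.cos(r)]])
for h,w,z,col in((.073,.027,.093,(0,255,0)),):
    P=[np.r_[C+R@np.array(v),z] for v in((h,w),(h,-w),(-h,-w),(-h,w))]
    q=((proj('side',P)-[x0,y0]+.5)*s).astype(int);cv2.polylines(c,[q],True,col,1)
e=o['ee_pos'];zb=e[2]-.0433
P=[np.r_[e[:2]+R@np.array(v),zb] for v in((.031,.02),(.031,-.02),(-.031,-.02),(-.031,.02))]
q=((proj('side',P)-[x0,y0]+.5)*s).astype(int);cv2.polylines(c,[q],True,(255,255,0),1)
cv2.imwrite('pics/cr.png',c)
E
```

```text
time: 29.45
ee_pos: [0.4698, -0.2901, 0.1535]
tcp_rot: [-179.9, 0.3, 91.2]
wrist_force: [-0.2, -0.5, -1.0]
opening: 0.0619
grasp_force: 39.0
[ 0.46977324 -0.29011104  0.1534739 ] [-179.85575864    0.28375644   91.17193948]
```

View pics/cr.png

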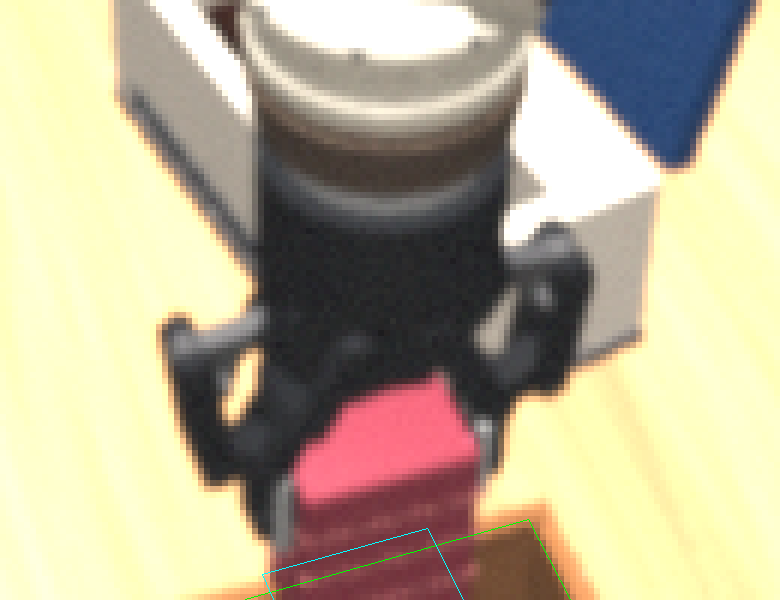

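The side view shows the block held upright over the compartment, the green predicted rim matching the real far corner near (530,520). Adjust y, then measure the block's lower corners by colour.

```bash
python3 -m jog '[[[0,-0.06,0,-0.08,0.5],[0,0,0,0,0.5]]]'
python3 - <<'E'
from h import *
a=camera('side');e=sensors.get_obs()['ee_pos'];print(e)
x0,y0=225,190
h=cv2.cvtColor(a,cv2.COLOR_BGR2HSV)
m=((h[...,0]>165)|(h[...,0]<1))&(h[...,1]>90)
m[:y0]=0;m[y0+160:]=0;m[:,:x0]=0;m[:,340:]=0
n,l,st,_=cv2.connectedComponentsWithStats(m.astype(np.uint8));i=1+st[1:,4].argmax();print(st[i])
cn=max(cv2.findContours((l==i).astype(np.uint8),0,2)[0],key=cv2.contourArea)
print(cv2.approxPolyDP(cn,2,True)[:,0].tolist())
r=np.radians(.8);R=np.array([[np.cos(r),-np.sin(r)],[np.sin(r),np.cos(r)]])
for z in(e[2]-.0433,e[2]-.0433+.085):
  print('pred',proj('side',[np.r_[e[:2]+R@np.array(v),z] for v in((.031,.02),(.031,-.02),(-.031,-.02),(-.031,.02))]).round(1).tolist())
E
```

```text
time: 29.7
ee_pos: [0.4698, -0.2937, 0.1534]
tcp_rot: [-179.9, 0.3, 90.7]
wrist_force: [-0.0, -0.2, -1.7]
opening: 0.0614
grasp_force: 39.0
[ 0.46970336 -0.29354607  0.15324821]
[ 272  252   34   48 1177]
[[298, 252], [282, 258], [274, 267], [275, 282], [272, 289], [276, 299], [303, 291], [305, 265]]
pred [[296.2, 278.8], [303.3, 293.2], [275.1, 301.4], [268.7, 286.6]]
pred [[297.8, 252.4], [305.4, 267.0], [275.2, 275.4], [268.4, 260.2]]
```

```bash
python3 -m jog '[[[0,-0.02,-0.2,0,0.5],[0,0,-0.2,0,0.5],[0,0,-0.2,0,0.5],[0,0,-0.1,0,0.5],[0,0,0,0,0.5]]]'
python3 -m jog '[[[0,0,-0.2,0,0.5],[0,0,-0.2,0,0.5],[0,0,-0.2,0,0.5],[0,0,-0.2,0,0.5],[0,0,0,0,0.5]]]'
```

```text
time: 30.25
ee_pos: [0.4689, -0.2939, 0.1163]
tcp_rot: [-179.7, 0.2, 90.7]
wrist_force: [-0.2, -0.1, -1.1]
opening: 0.0614
grasp_force: 39.0
time: 30.75
ee_pos: [0.4686, -0.2937, 0.0756]
tcp_rot: [-179.7, 0.2, 90.7]
wrist_force: [-0.1, 0.1, -2.4]
opening: 0.0614
grasp_force: 39.0
```

Entered freely (bottom ≈ 32 mm high, no side force). Continue to the floor.

```bash
python3 -m jog '[[[0,0,-0.2,0,0.5],[0,0,-0.15,0,0.5],[0,0,-0.06,0,0.5],[0,0,0,0,0.5]]]'; python3 -m jog '[[[0,0,-0.03,0,0.5],[0,0,0,0,0.5]]]'; python3 -m jog '[[[0,0,-0.03,0,0.5],[0,0,0,0,0.5]]]'
```

```text
time: 31.15
ee_pos: [0.4692, -0.2941, 0.0565]
tcp_rot: [-179.8, 0.2, 90.7]
wrist_force: [0.8, -1.3, -1.5]
opening: 0.0614
grasp_force: 39.0
time: 31.35
ee_pos: [0.4696, -0.2943, 0.0558]
tcp_rot: [-179.8, 0.3, 90.7]
wrist_force: [-0.0, -0.1, -1.2]
opening: 0.0615
grasp_force: 39.0
time: 31.55
ee_pos: [0.4695, -0.2943, 0.0541]
tcp_rot: [-179.8, 0.3, 90.7]
wrist_force: [0.7, 0.4, -2.5]
opening: 0.0616
grasp_force: 39.0
```

```bash
python3 -m jog '[[[0,0,-0.03,0,0.5],[0,0,0,0,0.5]]]'; python3 -m jog '[[[0,0,-0.02,0,0.5],[0,0,0,0,0.5]]]'; python3 -m jog '[[[0,0,-0.02,0,0.5],[0,0,0,0,0.5]]]'
```

```text
time: 31.75
ee_pos: [0.4694, -0.2942, 0.0524]
tcp_rot: [-179.8, 0.2, 90.7]
wrist_force: [-0.4, -0.7, -1.7]
opening: 0.0613
grasp_force: 39.0
time: 31.95
ee_pos: [0.4694, -0.2942, 0.0515]
tcp_rot: [-179.8, 0.2, 90.7]
wrist_force: [-0.7, 0.2, -1.7]
opening: 0.0615
grasp_force: 39.0
time: 32.15
ee_pos: [0.4695, -0.2943, 0.0514]
tcp_rot: [-179.8, 0.3, 90.7]
wrist_force: [-2.7, 1.3, 3.8]
opening: 0.0618
grasp_force: 39.5
```

```bash
python3 -m jog '[[[0,0,0,0,0.95],[0,0,0,0,0.95],[0,0,0,0,0.95],[0,0,0.1,0,0.95],[0,0,0.4,0,0.95],[0,0,0.6,0,0.95],[0,0,0.7,0,0.95],[0,0,0.7,0,0.95]]]'
python3 -m jog '[[[-0.5,0,0.4,0,0.95],[-0.8,0,0.2,0,0.95],[-0.8,0,0,0,0.95],[-0.6,0,0,0,0.95],[0,0,0,0,0.95],[0,0,0,0,0.95]]]'
python3 - <<'E'
from h import *
a=camera('side')
h=cv2.cvtColor(a,cv2.COLOR_BGR2HSV);m=((h[...,0]>165)|(h[...,0]<1))&(h[...,1]>90)
m[:240]=0;m[370:]=0;m[:,220:221]=0;m[:,:221]=0;m[:,350:]=0
n,l,st,_=cv2.connectedComponentsWithStats(m.astype(np.uint8));i=1+st[1:,4].argmax()
cn=max(cv2.findContours((l==i).astype(np.uint8),0,2)[0],key=cv2.contourArea);print(cv2.approxPolyDP(cn,2,True)[:,0].tolist())
r=np.radians(.8);R=np.array([[np.cos(r),-np.sin(r)],[np.sin(r),np.cos(r)]]);e=np.array([.4695,-.2943])
print('pred top',proj('side',[np.r_[e+R@np.array(v),.093] for v in((.031,.02),(.031,-.02),(-.031,-.02),(-.031,.02))]).round(1).tolist())
b=cv2.imread('pics/top0.png');t=camera('top')
b2=((cv2.cvtColor(t,cv2.COLOR_BGR2HSV)[...,0]-115.).__abs__()<12)&(cv2.cvtColor(t,cv2.COLOR_BGR2HSV)[...,1]>120);b2[:100]=0;b2[240:]=0
ys,xs=np.where(b2);print('lid px',xs.min(),xs.max(),ys.min(),ys.max(), sensors.get_obs()['time'])
E
```

```text
time: 32.95
ee_pos: [0.4693, -0.2941, 0.1772]
tcp_rot: [-179.8, 0.3, 90.7]
wrist_force: [0.5, -0.3, 0.7]
opening: 0.0811
grasp_force: 0.0
time: 33.55
ee_pos: [0.3344, -0.2945, 0.2063]
tcp_rot: [-179.9, 0.3, 90.7]
wrist_force: [0.6, 1.1, -1.1]
opening: 0.0811
grasp_force: 0.0
[[298, 287], [293, 285], [272, 291], [271, 309], [301, 301], [302, 296]]
pred top [[295.9, 283.9], [302.9, 298.3], [275.1, 306.5], [268.8, 291.7]]
lid px 17 479 134 237 33.65
```

The block's top face matches an upright block on the floor of the compartment. The gripper is clear and nothing has touched the lid since it was opened.

```bash
python3 -c "
from workcell import ticket;print(ticket.job_done())"
```

```text
the job is handed in; nothing more can be done
None
```

I handed the job in at about 34 s: the lid is open past vertical, and the ruby block was let go upright on the scale pan, then set down upright in the crate's empty compartment. I did not view a picture of the final state; I checked the block's final pose by colour from the side camera, and last saw the lid and dark block in a picture soon after the lid was opened.

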